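Load the orbital shaker and start it

ROBOT

A 6-joint arm with a two-finger parallel gripper is mounted at the origin on the work surface. World frame = base frame: x ahead of the robot, y to its left, z up, the work surface at z = 0. Lengths are in m, angles in rad, forces in N, time in s.
With the tool pointing down it reaches from about 0.25 to 0.725 m from the base axis. Payload 4 kg.
Tool frame: the origin (TCP) lies midway between the tips of the shut fingers; the grasp point (between the pads) lies 19 mm behind it; z points along the fingers, y is the line along which they close (so a half turn about z gives the same grasp; the last joint's range is limited). The gripper opens to 85 mm and grips with 20 to 120 N. Pads are 22 mm wide; open, the fingers measure 114 mm over their backs; the gripper's body (76 mm by 85 mm) begins 54 mm behind the grasp point. The pads swing forward as they close: fully open they stand 13 mm farther back than shut.
Start: joints at [1.331, 0.241, 0.005, 1.335, 0, 1.571], TCP at [0.119, 0.486, 0.231] pointing down, gripper open.
Joint ranges: [-2.72, 2.72], [-1.05, 1.87], [-1.09, 1.28], [-1.99, 2.15], [-1.42, 1.44], [-3.14, 3.14]. Speed limits (rad/s): [2.79, 2.79, 3.14, 3.14, 3.14, 3.14].

INTERFACE

Orientations are given as a unit quaternion [x, y, z, w].
In Python, from workcell import get_obs, imaging, workorder gives the robot as it stands.
- The arm moves only by the shell command python3 -m jog 'ROWS'. ROWS is a JSON list of rows, 1 to 10 of them, each of 7 numbers: a rotation vector rx, ry, rz in rad, then dx, dy, dz in m, then the finger opening in m; each row is the pose to reach, as a shift and turn from the pose commanded when the command began, along the tool's axes at that moment; what a row does not reach only later rows make up. A row lasts 1/8 s, in which the tool goes at most 0.0625 m and 0.188 rad, less where a joint would pass 70% of its speed; a pose out of reach is approached as far as the arm can. The fingers move at their own pace and stop on an object; the grip force is fixed at half the most. Time passes only in rows, so rows that do not move let the fingers close. It prints the time, the measured TCP pose, the force, the opening and the grip force at its end.
- get_obs(): the state, without advancing time (a new reading comes with each control period).
- imaging.camera(name): name is "side" or "top" or "wrist"; returns (picture, depth): 384x512x3 uint8, red, green, blue; 384x512 float32, m along the optical axis (not along the pixel's ray), 0 where there is no reading.
- imaging.calibration(name): a dict with "mtx" (3x3 intrinsics, pixels), "k1" (the pictures are not rectified: a ray, as slopes to the right and down, at radius r is drawn at 1 + k1 r^2 times it, then the intrinsics apply), "R" (3x3) and "t" (3): a world point X has camera coordinates R X + t. Camera axes: x right, y down, z forward; pixel columns grow to the right and rows downward; lengths in m; the calibration is good to about 2 mm. A picture is of the moment at which its call begins: read the wrist's pose just before it. calibration takes no time and is no camera call; for the wrist camera it gives the pose at the moment of the call.
- workorder.job_done(): hands the job in; it is judged then, once.
The state is a dict: "clock": time; "joint_pos": joint angles; "joint_vel": joint speeds; "tau": joint torques, N m; "eef_pos": TCP position; "tool_rot": TCP orientation; "ft_force": force on the tool from outside, world axes, zero at the start; "ft_torque": the same for the moment, N m; "grip_width": finger opening in m; "grasp_force": force on a finger pad.
Only numpy, scipy, OpenCV 4.12 (cv2) and the standard library are available. Lean on these libraries where they do the work, as an engineer would, in place of code of your own. Each camera call takes 0.05 s, during which the arm holds its last target. There are 200 camera calls.

TASK

The cream tube rack has been left on the shaker's platform: first move it out of the way, setting it upright and wholly on the black rubber mat, lined up lengthwise with it. Then stand all the small white-capped bottles (there are three or four) upright in one straight row on the platform, on the line between the two slotted posts, lay the clamp bar grip-up in the slots of both posts so it spans over the caps, about evenly at both ends, and only then press the large round start button in the middle of the shaker's control strip fully down and let go. Leave the other things on the bench where they are.

Things in the scene. Friction and masses are not known exactly. Their poses are not given: they have to be found in the camera images.
- shaker: orbital shaker fixed to the bench, pale casing 220 (x) x 300 (y) mm. Origin: centre of its underside, at bench level. Its -x part (x -110 to -40 mm), nearest the robot, is a control strip, top 64 mm up; the rest is a steel platform, top 80 mm up. On it, at x = +35, y = -125 and +125 mm, stand two dark slotted posts, 52 (x) x 20 (y) mm, 184 mm high over the bench
- row (a point): point on the platform's top (80 mm up) midway between the two posts (230 mm clear between them); axes as the shaker's. The bottles' row runs through it along y: centres within 16 mm of the line, within 95 mm along it (four bottles fit at 56 mm spacing)
- seat (a point): point midway between the posts at the height of the slot floors (164 mm up). Each post's slot is open upward and along y, 36 mm wide in x, with side walls 20 mm high. The seated bar's origin belongs here, within 22 mm along y, its y axis along the shaker's y, either way round
- start (a joint): travel of the start button: 0 released, 0.006 m fully down; spring return, about 5 N to push it fully down; counts as pressed from 0.0045 m
- start_top (a point): centre of the top face of the grey round start button (30 mm across, in a black housing) on the shaker's control strip; it is pressed straight down
- rack: cream tube rack, empty, a block 50 (x) x 150 (y) x 45 (z) mm with two rows of six square dark pockets on top; about 0.2 kg. Origin: centre of its underside. It starts on the shaker's platform, between the posts
- mat: black rubber mat fixed to the bench, 100 (x) x 200 (y) x 4 mm thick. Origin: centre of its underside at bench level; the rack's y axis goes along the mat's y, either way round (a slant up to 0.45 rad is accepted), its origin within 32 mm of the mat's centre in the mat's x and y
- bar: clamp bar: flat aluminium bar 26 (x) x 300 (y) x 14 (z) mm with an upright black plastic grip on the middle of its top, 14 mm thick (x), 80 mm long (y), rising from 14 to 48 mm above the bar's underside; about 0.2 kg. Origin: centre of the bar's underside. It starts on the bench, grip up
- bottle0: small squat cream plastic bottle with white screw cap, upright: body 50 mm across and 54 mm high, cap 36 mm across from 58 to 80 mm height (total 80 mm), 100 to 200 g; may be absent (None). Origin: centre of its underside, z up, round so yaw is meaningless
- bottle1: small squat cream plastic bottle with white screw cap, upright: body 50 mm across and 54 mm high, cap 36 mm across from 58 to 80 mm height (total 80 mm), 100 to 200 g; may be absent (None). Origin: centre of its underside, z up, round so yaw is meaningless
- bottle2: small squat cream plastic bottle with white screw cap, upright: body 50 mm across and 54 mm high, cap 36 mm across from 58 to 80 mm height (total 80 mm), 100 to 200 g; may be absent (None). Origin: centre of its underside, z up, round so yaw is meaningless
- bottle3: small squat cream plastic bottle with white screw cap, upright: body 50 mm across and 54 mm high, cap 36 mm across from 58 to 80 mm height (total 80 mm), 100 to 200 g; may be absent (None). Origin: centre of its underside, z up, round so yaw is meaningless
- tape: bystander, to be left alone (within 40 mm of where it is): roll of brown tape, ring 90 mm across, 25 mm high, lying flat. Origin: centre of its underside
- tipbox: bystander, to be left alone (within 40 mm of where it is): closed pipette-tip box, 85 x 120 x 77 mm high, frosted with a ridged blue lid. Origin: centre of its underside
- beaker: bystander, to be left alone (within 40 mm of where it is): empty glass beaker, 70 mm across, 85 mm high. Origin: centre of its underside
Things that resemble listed ones, but are neither listed nor needed, are in the scene too. Leave any green or pink look-alike of the bottle3 alone.

How it is judged:
On the way, in this order (a step that is already met when the one before it is completed fails the run):
1. the rack stands wholly on the rubber mat (x of rack in the frame of mat between -0.032 and 0.032 m and y of rack in the frame of mat between -0.032 and 0.032 m and z of rack in the frame of mat between 0 and 0.008 m and angle between rack's own z axis and vertical below 0.1 rad and angle between the y axis of rack and the y axis of mat, either way round below 0.45 rad), for 0.2 s.
2. all the bottles stand upright in the row on the platform (x of bottle0 in the frame of row between -0.016 and 0.016 m and y of bottle0 in the frame of row between -0.095 and 0.095 m and z of bottle0 in the frame of row between -0.005 and 0.005 m and angle between each of bottle0, bottle1, bottle2, bottle3's own z axis and vertical below 0.1 rad and x of bottle1 in the frame of row between -0.016 and 0.016 m and y of bottle1 in the frame of row between -0.095 and 0.095 m and z of bottle1 in the frame of row between -0.005 and 0.005 m and x of bottle2 in the frame of row between -0.016 and 0.016 m and y of bottle2 in the frame of row between -0.095 and 0.095 m and z of bottle2 in the frame of row between -0.005 and 0.005 m and x of bottle3 in the frame of row between -0.016 and 0.016 m and y of bottle3 in the frame of row between -0.095 and 0.095 m and z of bottle3 in the frame of row between -0.005 and 0.005 m), for 0.2 s.
3. the clamp bar lies in the slots of both posts, over the bottles (all of step 2 and x of bar in the frame of seat between -0.01 and 0.01 m and y of bar in the frame of seat between -0.022 and 0.022 m and z of bar in the frame of seat between -0.004 and 0.004 m and angle between the y axis of bar and the y axis of shaker, either way round below 0.07 rad and angle between bar's own z axis and vertical below 0.05 rad), for 0.2 s.
4. with the bar and bottles in place, the start button is pressed down (all of step 3 and value of joint start above 0.0045 m), for 0.05 s.
At the end, for the whole second after the job is handed in: Rack upright on the mat (32 mm, 0.45 rad); every bottle upright on the platform within 16 mm of the row line, 95 mm along it; bar level, grip up, in both slots (10 mm across, 22 mm along, 4 mm in height, 0.07 rad); button up; all released and at rest (all of step 1 and all of step 3 and linear speed of each of bar, rack, bottle0, bottle1, bottle2, bottle3 below 0.02 m/s and contact force between each of bar, bottle0, bottle1, bottle2, bottle3 and the fingers below 0.3 N and value of joint start below 0.002 m); the robot touches nothing.
It fails at once if a bystander is moved by more than 40 mm (distance of any of tape, tipbox, beaker from where it was at the start of the episode above 0.04 m).
Of bottle0, bottle1, bottle2, bottle3 only 3 to 4 are there at a start; the rules pass over those that are not, and their reading is None.
At some moment in a run one of rack, bar, bottle0, bottle1, bottle2, bottle3 may be knocked a few centimetres aside while the robot is not near it.
It also fails if it takes over 200 s, if anything falls off the work surface, if the arm or the gripper's body presses on something with over 40 N, if the wrist force passes 120 N, or if a joint passes its speed limit or range.

## Working session

There is one attempt and no reset: what is moved stays moved. The work goes in short steps, Python scripts to look and compute and a shell command to move; the robot and the scene stay as the last step left them, time stands still between calls to the robot, and variables do not carry over. Pictures are saved under pics/ and viewed, at most 14 in all, crops included, and the job is handed in when it is done.

```bash
ls; mkdir -p pics
cat > h.py <<'E'
import numpy as np, cv2
from workcell import get_obs, imaging, workorder
from scipy.spatial.transform import Rotation as Ro
def snap(n):
    c=imaging.calibration(n); p,d=imaging.camera(n); return p,d,c
def save(p,f): cv2.imwrite('pics/'+f,cv2.cvtColor(p,cv2.COLOR_RGB2BGR))
def rays(uv,c):
    uv=np.atleast_2d(np.asarray(uv,float)); K=np.array(c['mtx'])
    q=np.c_[(uv[:,0]-K[0,2])/K[0,0],(uv[:,1]-K[1,2])/K[1,1]]; s=q.copy()
    for _ in range(10): s=q/(1+c['k1']*(s**2).sum(1))[:,None]
    return np.c_[s,np.ones(len(s))]
def plane(uv,c,z):
    R=np.array(c['R']);t=np.array(c['t']); o=-R.T@t; d=rays(uv,c)@R
    return o+d*((z-o[2])/d[:,2])[:,None]
def cloud(d,c):
    v,u=np.mgrid[:d.shape[0],:d.shape[1]]
    r=rays(np.c_[u.ravel(),v.ravel()],c)*d.reshape(-1,1)
    return ((r-np.array(c['t']))@np.array(c['R'])).reshape(*d.shape,3)
def pose():
    o=get_obs(); return np.array(o['eef_pos']),Ro.from_quat(o['tool_rot']),o
def togo(target):  # world target -> tool-axis shift
    p,R,o=pose(); return R.inv().apply(np.array(target)-p)
E
python3 - <<'E'
from h import *
p,R,o=pose(); print(o); print(R.as_matrix().round(3))
for n in ('side','top'):
    a,d,c=snap(n); save(a,n+'0.png'); np.savez(n+'0',p=a,d=d,**c); print(n,c,(d==0).mean())
E
```

```text
pics
{'clock': 0.0, 'joint_pos': array([1.33098001e+00, 2.41411608e-01, 3.72398047e-03, 1.33519865e+00,
       1.96655678e-05, 1.57076029e+00]), 'joint_vel': array([-0.00027485, -0.00121393, -0.00105256,  0.00058351, -0.00030528,
       -0.00039692]), 'tau': array([-2.13623171e-04, -3.72316396e+01,  2.52409154e+01,  1.69322337e-02,
        1.96017623e-05,  4.86629872e-06]), 'eef_pos': array([0.11860619, 0.48507831, 0.23041355]), 'tool_rot': array([ 1.19603081e-01,  9.92821238e-01, -1.03629388e-03, -1.34781928e-04]), 'ft_force': array([0.35497185, 0.06668003, 0.37642152]), 'ft_torque': array([-0.04504022,  0.00910198, -0.00736399]), 'grasp_force': 0.0, 'grip_width': 0.08511758708079561}
[[-0.971  0.237 -0.001]
 [ 0.237  0.971 -0.002]
 [ 0.    -0.002 -1.   ]]
side {'mtx': array([[400.51731483,   0.        , 252.63503982],
       [  0.        , 400.51731483, 186.39660918],
       [  0.        ,   0.        ,   1.        ]]), 'k1': -0.13932718088497653, 'R': array([[ 0.69924439, -0.71485525, -0.00626525],
       [-0.52626494, -0.50880133, -0.6812976 ],
       [ 0.4838414 ,  0.47969071, -0.73197973]]), 't': array([-0.37686698,  0.35785536,  0.87174292])} 0.0038859049479166665
top {'mtx': array([[380.75250265,   0.        , 255.42528994],
       [  0.        , 380.75250265, 193.27944951],
       [  0.        ,   0.        ,   1.        ]]), 'k1': 0.009491646059192275, 'R': array([[-0.01716203, -0.99965568,  0.01984924],
       [-0.98960425,  0.01414767, -0.14311981],
       [ 0.14278971, -0.02209911, -0.9895063 ]]), 't': array([-0.03269303,  0.53257312,  1.32330583])} 0.0040740966796875
```

View pics/top0.png

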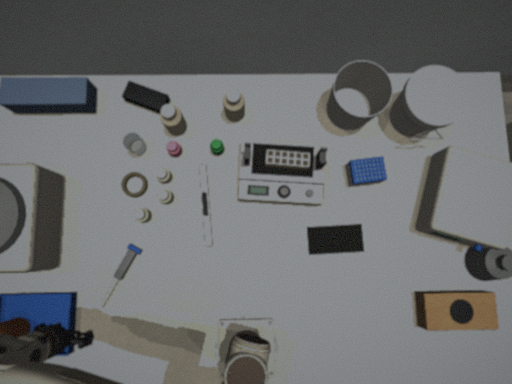

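View pics/side0.png

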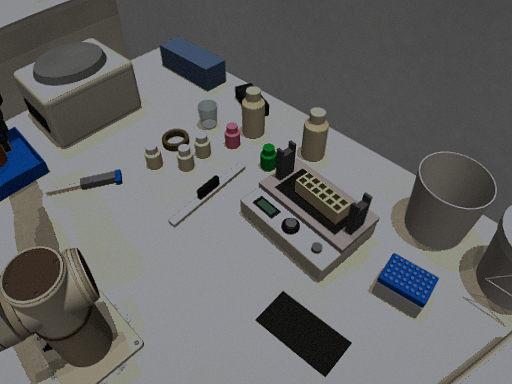

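Top view: three white-capped bottles at (165,176), (166,197) and (144,215); bar at (205,205) with its grip at its middle; shaker at (283,175) with the rack at (288,158) between the posts; mat at (335,239). The side view agrees, and the green and pink bottles and the two tall ones are decoys. Now I'll measure using depth.

```bash
cat > m.py <<'E'
from h import *
def rect(P):
    (c,s,a)=cv2.minAreaRect(np.float32(P[:,:2])); 
    if s[0]>s[1]: s=s[::-1]; a+=90   # a+90 = long direction
    return np.round(c,4),np.round(s,4),round((a+90)%180,1)  # long-axis angle deg
def blobs(X,m,lo,mn=15):
    m=m.astype(np.uint8); n,l,st,ce=cv2.connectedComponentsWithStats(m)
    return [(ce[i].round(1),X[l==i]) for i in range(1,n) if st[i,4]>=mn]
if __name__=='__main__':
    for n in ('top','side'):
        f=np.load(n+'0.npz'); X=cloud(f['d'],f); p=f['p'].astype(int); z=X[...,2]
        box=lambda x0,x1,y0,y1:(X[...,0]>x0)&(X[...,0]<x1)&(X[...,1]>y0)&(X[...,1]<y1)
        hsv=cv2.cvtColor(f['p'],cv2.COLOR_RGB2HSV)
        ws=box(.2,.8,-.6,.5); print(n)
        sh=box(.3,.75,-.25,.1)
        for nm,m in (('strip',sh&(abs(z-.064)<.005)),('plat',sh&(abs(z-.080)<.005)),('post',sh&(z>.15)&(z<.2)),('rack',sh&(abs(z-.125)<.006)),
            ('mat',ws&(hsv[...,2]<50)&(z<.012)),('bar',ws&(abs(z-.014)<.006)&(hsv[...,1]<60)),('grip',ws&(abs(z-.048)<.006)&(hsv[...,2]<70)),('caps',ws&(abs(z-.08)<.006)&~sh),):
            for ce,P in blobs(X,m,0): print(nm,ce,len(P),*rect(P),'z',np.median(P[:,2]).round(4))
E
python3 m.py
```

```text
top
strip [274.6 191.2] 1246 [ 0.5344 -0.1163] [0.0714 0.2714] 85.8 z 0.0639
plat [275.9 160.9] 2121 [ 0.6442 -0.1217] [0.152 0.268] 85.5 z 0.0799
plat [217.2 143.7] 49 [0.7053 0.0905] [0.018  0.0347] 179.2 z 0.0798
plat [283.9 192.2] 62 [ 0.5286 -0.139 ] [0.0341 0.0433] 83.0 z 0.0791
plat [309. 193.] 31 [ 0.5254 -0.2271] [0.0218 0.0236] 150.8 z 0.0769
post [247.  151.5] 110 [ 0.6509 -0.0129] [0.0198 0.052 ] 179.1 z 0.1665
rack [287.8 158.2] 624 [ 0.6387 -0.1502] [0.0504 0.1496] 84.1 z 0.1249
mat [334.9 238.9] 1332 [ 0.3661 -0.3266] [0.0915 0.1935] 92.3 z 0.0043
bar [396.1 128.4] 22 [ 0.7739 -0.5756] [0.006  0.0526] 40.3 z 0.0132
bar [131.1 145.4] 15 [0.7187 0.4132] [0.0066 0.0322] 171.6 z 0.0137
bar [205.6 205.9] 466 [0.497  0.1409] [0.0273 0.2981] 4.3 z 0.0137
bar [128.8 179.1] 16 [0.5937 0.418 ] [0.0077 0.0422] 136.2 z 0.015
bar [141.7 192.8] 15 [0.5433 0.3696] [0.0075 0.0445] 132.3 z 0.0161
bar [129.8 264.8] 16 [0.2886 0.4044] [0.0025 0.0434] 153.6 z 0.0155
bar [113.8 284.5] 39 [0.2207 0.4576] [0.0113 0.0461] 150.3 z 0.0169
grip [399.9 126.5] 23 [ 0.7713 -0.5739] [0.0076 0.0668] 
[... 3190 characters left out ...]
 z 0.0815
caps [251.9 118.9] 56 [0.7712 0.2337] [0.0227 0.064 ] 125.4 z 0.0806
caps [231.1 126.1] 79 [0.7015 0.2523] [0.0322 0.0382] 21.0 z 0.0806
caps [200.5 135.3] 85 [0.6009 0.287 ] [0.0325 0.0364] 79.6 z 0.0816
caps [150.4 146.4] 94 [0.4619 0.3601] [0.0347 0.0364] 50.7 z 0.0817
caps [183.5 148. ] 84 [0.5258 0.2801] [0.0331 0.034 ] 38.8 z 0.081
caps [265.7 146. ] 28 [0.7029 0.1058] [0.0153 0.0291] 13.0 z 0.0806
caps [431.1 225.6] 154 [ 0.7829 -0.4002] [0.0331 0.1389] 90.0 z 0.08
caps [354.9 232.1] 539 [ 0.6336 -0.2703] [0.0348 0.1524] 175.8 z 0.0816
caps [408.5 278.1] 1620 [ 0.6059 -0.4392] [0.0865 0.1207] 96.6 z 0.0785
caps [489.1 266.8] 56 [ 0.7701 -0.5731] [0.0091 0.0638] 41.3 z 0.0797
```

```bash
cat > go.py <<'E'
from h import *
import sys
# go.py x y z yaw_deg : shift/turn to world target, tool down, tool y at yaw
def go(x,y,z,yaw):
    p,R,o=pose(); a=np.radians(yaw)
    for k in (0,np.pi):
        Y=np.array([np.cos(a+k),np.sin(a+k),0]);Z=np.array([0,0,-1.]);M=np.c_[np.cross(Y,Z),Y,Z]
        print('rv',(R.inv()*Ro.from_matrix(M)).as_rotvec().round(3),end=' ')
    s=R.inv().apply(np.array([x,y,z])-p); print('d',s.round(4),'rows',np.ceil(np.linalg.norm(s)/.0625))
    print('at',p.round(4),'w',round(o['grip_width'],4),'q6',o['joint_pos'][5].round(2),'t',o['clock'])
if __name__=='__main__': go(*map(float,sys.argv[1:]))
E
python3 - <<'E'
from m import *
for n in ('top','side'):
    f=np.load(n+'0.npz'); X=cloud(f['d'],f); z=X[...,2]
    sh=(X[...,0]>.45)&(X[...,0]<.78)&(X[...,1]>-.33)&(X[...,1]<.06)
    for nm,m in (('strip',sh&(abs(z-.064)<.004)),('plat',sh&(abs(z-.08)<.004)),('posttop',sh&(z>.178)&(z<.19)),('post',sh&(z>.15)&(z<.19)),('btn',sh&(z>.068)&(z<.09)&(X[...,0]<.56))):
        for ce,P in blobs(X,m,0,8): print(n,nm,ce,len(P),*rect(P),'z',np.percentile(P[:,2],[10,50,90]).round(4))
f=np.load('top0.npz'); p=f['p'][140:210,230:335]; a=cv2.resize(p,None,fx=5,fy=5,interpolation=2)
f=np.load('side0.npz'); p=f['p'][150:290,230:390]; b=cv2.resize(p,(400,350)); save(np.hstack([a[:, :400],b]),'z0.png')
E
python3 go.py 0.639 -0.151 0.2 -5.6
```

```text
top strip [279.  191.4] 1250 [ 0.5335 -0.1285] [0.0717 0.2959] 85.7 z [0.0612 0.0639 0.0668]
top plat [280.2 161.3] 2163 [ 0.643 -0.137] [0.1518 0.2987] 85.8 z [0.0772 0.0799 0.0827]
top plat [279.5 190.4] 14 [ 0.5331 -0.1256] [0.0136 0.0217] 179.0 z [0.0762 0.0791 0.083 ]
top plat [309.3 192.8] 26 [ 0.5254 -0.2271] [0.0218 0.0236] 150.8 z [0.0764 0.0772 0.0792]
top posttop [247.5 144. ] 18 [ 0.673  -0.0148] [0.0078 0.0163] 89.0 z [0.1817 0.1832 0.1861]
top posttop [323.6 148.9] 16 [ 0.6541 -0.2639] [0.0063 0.0207] 91.3 z [0.1799 0.1822 0.1862]
top posttop [246.5 157. ] 18 [ 0.6298 -0.011 ] [0.0076 0.0163] 88.6 z [0.1811 0.1836 0.1849]
top posttop [323.3 161.9] 19 [ 0.6107 -0.2593] [0.0069 0.0196] 87.6 z [0.18   0.1826 0.185 ]
top post [247.  151.5] 110 [ 0.6509 -0.0129] [0.0198 0.052 ] 179.1 z [0.1603 0.1665 0.1843]
top post [322.3 156.3] 124 [ 0.6332 -0.2611] [0.021  0.0524] 174.0 z [0.1585 0.1652 0.1829]
top btn [283.7 191.3] 137 [ 0.533  -0.1378] [0.045  0.0459] 28.9 z [0.0718 0.078  0.0872]
top btn [305.7 186.6] 9 [ 0.5495 -0.2169] [0.0083 0.0162] 74.7 z [0.0683 0.069  0.0703]
t
[... 1028 characters left out ...]
t [360.5 205.4] 300 [ 0.6343 -0.2625] [0.0221 0.0569] 174.4 z [0.1561 0.1667 0.1844]
side btn [264.6 206.5] 8 [ 0.5356 -0.0484] [0.0041 0.012 ] 78.9 z [0.0682 0.0689 0.0701]
side btn [269.5 212.4] 14 [ 0.5311 -0.068 ] [0.0151 0.0169] 167.8 z [0.0681 0.0687 0.0692]
side btn [290.3 225.7] 231 [ 0.5318 -0.1402] [0.0441 0.0445] 175.9 z [0.0741 0.0782 0.0872]
side btn [316.9 247.4] 91 [ 0.527  -0.2296] [0.0242 0.0252] 139.9 z [0.0716 0.0766 0.0792]
side btn [337.6 248. ] 41 [ 0.5582 -0.2662] [0.0033 0.0294] 88.8 z [0.0702 0.0762 0.0817]
rv [-2.000e-03  1.000e-03  1.429e+00] rv [-1.000e-03 -2.000e-03 -1.713e+00] d [-0.6566 -0.4943  0.0315] rows 14.0
at [0.1186 0.4851 0.2305] w 0.0852 q6 1.57 t 0.1
```

View pics/z0.png

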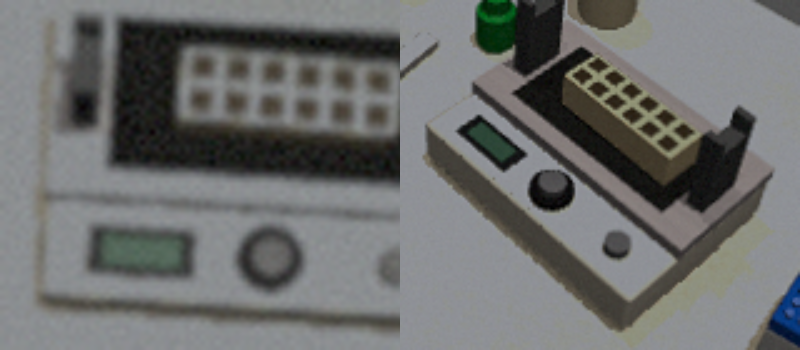

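```bash
python3 -m jog '[[0,0,0.18,-0.047,-0.035,0.002,0.085],[0,0,0.36,-0.094,-0.07,0.004,0.085],[0,0,0.54,-0.141,-0.105,0.006,0.085],[0,0,0.72,-0.188,-0.14,0.008,0.085],[0,0,0.9,-0.235,-0.175,0.01,0.085],[0,0,1.08,-0.282,-0.21,0.012,0.085],[0,0,1.26,-0.329,-0.245,0.014,0.085],[0,0,1.429,-0.376,-0.28,0.016,0.085],[0,0,1.429,-0.423,-0.315,0.018,0.085],[0,0,1.429,-0.47,-0.35,0.02,0.085]]'; python3 go.py 0.639 -0.151 0.2 -5.6
```

```text
clock: 1.35
eef_pos: [0.4929, 0.0323, 0.2109]
tool_rot: [0.741, 0.671, -0.0, -0.0]
ft_force: [0.2, 1.5, 0.7]
grip_width: 0.0848
grasp_force: 0.0
rv [-0.001 -0.    -0.001] rv [-0.000e+00  1.000e-03  3.141e+00] d [-0.1681  0.1634  0.0108] rows 4.0
at [0.4929 0.0323 0.2109] w 0.0848 q6 1.73 t 1.35
```

```bash
python3 -m jog '[[0,0,0,-0.042,0.041,0.003,0.085],[0,0,0,-0.084,0.082,0.006,0.085],[0,0,0,-0.126,0.123,0.009,0.085],[0,0,0,-0.168,0.163,0.011,0.085],[0,0,0,-0.168,0.163,0.011,0.085],[0,0,0,-0.168,0.163,0.045,0.085],[0,0,0,-0.168,0.163,0.08,0.085],[0,0,0,-0.168,0.163,0.103,0.085],[0,0,0,-0.168,0.163,0.103,0.085]]'; python3 go.py 0.639 -0.151 0.097 -5.6
```

```text
clock: 2.48
eef_pos: [0.6354, -0.1477, 0.1057]
tool_rot: [0.741, 0.672, -0.002, -0.003]
ft_force: [-0.7, -0.6, 0.5]
grip_width: 0.0851
grasp_force: 0.0
rv [-0.006 -0.001  0.001] rv [ 2.000e-03 -1.000e-02 -3.141e+00] d [-0.0029  0.0039  0.0087] rows 1.0
at [ 0.6354 -0.1477  0.1057] w 0.0851 q6 1.44 t 2.475
```

```bash
python3 -m jog '[[0,0,0,0,0,0,0.085],[0,0,0,0,0,0,0.085],[0,0,0,0,0,0,0.04],[0,0,0,0,0,0,0.04],[0,0,0,0,0,0,0.04],[0,0,0,0,0,0,0.04],[0,0,0,0,0,0,0.04],[0,0,0,0,0,0,0.04]]'; python3 go.py 0.639 -0.151 0.25 -5.6
```

```text
clock: 3.48
eef_pos: [0.6389, -0.1493, 0.1096]
tool_rot: [0.741, 0.672, 0.001, 0.001]
ft_force: [0.7, 0.4, 6.0]
grip_width: 0.0481
grasp_force: 65.4
rv [ 0.003  0.    -0.   ] rv [ 0.    -0.004  3.141] d [-0.0017  0.0007 -0.1404] rows 3.0
at [ 0.6389 -0.1493  0.1096] w 0.0481 q6 1.44 t 3.475
```

```bash
python3 -m jog '[[0,0,0,0,0,-0.01,0.04],[0,0,0,0,0,-0.04,0.04],[0,0,0,0,0,-0.08,0.04],[0,0,0,0,0,-0.12,0.04],[0,0,0,0,0,-0.14,0.04],[0,0,0,0,0,-0.14,0.04],[0,0,0,0,0,-0.14,0.04]]'
python3 - <<'E'
from m import *
p,d,c=snap('side'); X=cloud(d,c); z=X[...,2]
save(p[80:300,200:420].repeat(2,0).repeat(2,1),'r1.png')
E
python3 go.py 0.366 -0.327 0.249 2.3
```

```text
clock: 4.35
eef_pos: [0.6371, -0.1489, 0.2465]
tool_rot: [0.741, 0.672, -0.001, -0.001]
ft_force: [0.4, -0.0, -2.5]
grip_width: 0.0482
grasp_force: 64.7
rv [-0.004 -0.001 -0.138] rv [-1.000e-03  6.000e-03  3.003e+00] d [-0.2038 -0.2522 -0.002 ] rows 6.0
at [ 0.637  -0.1488  0.2461] w 0.0482 q6 1.44 t 4.4
```

View pics/r1.png

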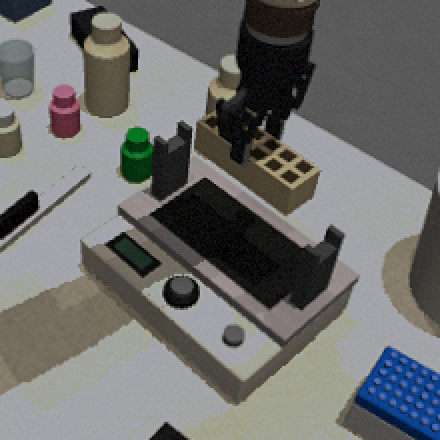

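```bash
python3 -m jog '[[0,0,-0.02,-0.034,-0.042,0,0.04],[0,0,-0.04,-0.068,-0.084,0,0.04],[0,0,-0.06,-0.102,-0.126,0,0.04],[0,0,-0.09,-0.136,-0.168,0,0.04],[0,0,-0.12,-0.17,-0.21,0,0.04],[0,0,-0.138,-0.204,-0.252,0,0.04],[0,0,-0.138,-0.204,-0.252,0,0.04],[0,0,-0.138,-0.204,-0.252,0.05,0.04],[0,0,-0.138,-0.204,-0.252,0.11,0.04],[0,0,-0.138,-0.204,-0.252,0.15,0.04]]'; python3 go.py 0.366 -0.326 0.034 2.3
```

```text
clock: 5.65
eef_pos: [0.3662, -0.3252, 0.0948]
tool_rot: [0.692, 0.721, 0.0, -0.002]
ft_force: [0.2, 0.2, -2.9]
grip_width: 0.0488
grasp_force: 64.5
rv [-0.003 -0.004  0.001] rv [ 0.006 -0.005 -3.141] d [-0.001  -0.0001  0.0608] rows 1.0
at [ 0.3662 -0.3252  0.0948] w 0.0488 q6 0.8 t 5.65
```

```bash
python3 -m jog '[[0,0,0,0,0,0.03,0.04],[0,0,0,0,0,0.045,0.04],[0,0,0,0,0,0.052,0.04],[0,0,0,0,0,0.058,0.04],[0,0,0,0,0,0.058,0.04],[0,0,0,0,0,0.058,0.04]]'; python3 go.py 0.366 -0.326 0.034 2.3
```

```text
clock: 6.4
eef_pos: [0.3677, -0.3279, 0.0411]
tool_rot: [0.693, 0.721, 0.0, 0.001]
ft_force: [-0.2, -0.2, -1.8]
grip_width: 0.0486
grasp_force: 64.5
rv [ 0.001  0.001 -0.   ] rv [ 2.000e-03 -2.000e-03  3.141e+00] d [ 0.002  -0.0017  0.0071] rows 1.0
at [ 0.3677 -0.3279  0.0411] w 0.0486 q6 0.8 t 6.4
```

```bash
python3 -m jog '[[0,0,0,0,0,0.003,0.04],[0,0,0,0,0,0.003,0.04],[0,0,0,0,0,0.003,0.04]]'; python3 -m jog '[[0,0,0,0,0,0.0025,0.04],[0,0,0,0,0,0.0025,0.04],[0,0,0,0,0,0.0025,0.04]]'
```

```text
clock: 6.78
eef_pos: [0.3672, -0.3274, 0.0374]
tool_rot: [0.693, 0.721, -0.0, 0.0]
ft_force: [0.6, -0.4, -2.3]
grip_width: 0.0482
grasp_force: 64.5
clock: 7.15
eef_pos: [0.3671, -0.3274, 0.0347]
tool_rot: [0.693, 0.721, -0.0, -0.0]
ft_force: [0.6, 1.1, -2.1]
grip_width: 0.0485
grasp_force: 64.5
```

```bash
python3 -m jog '[[0,0,0,0,0,0.0015,0.04],[0,0,0,0,0,0.0015,0.04],[0,0,0,0,0,0.0015,0.04]]'; python3 -m jog '[[0,0,0,0,0,0.0015,0.04],[0,0,0,0,0,0.0015,0.04],[0,0,0,0,0,0.0015,0.04]]'
```

```text
clock: 7.52
eef_pos: [0.3673, -0.3276, 0.0336]
tool_rot: [0.693, 0.721, 0.0, 0.0]
ft_force: [-0.6, 0.2, 2.6]
grip_width: 0.0487
grasp_force: 65.1
clock: 7.9
eef_pos: [0.3673, -0.3276, 0.0336]
tool_rot: [0.693, 0.721, 0.0, 0.001]
ft_force: [-3.5, 3.0, 13.4]
grip_width: 0.0481
grasp_force: 66.3
```

```bash
python3 -m jog '[[0,0,0,0,0,-0.001,0.085],[0,0,0,0,0,-0.001,0.085],[0,0,0,0,0,-0.001,0.085],[0,0,0,0,0,-0.001,0.085],[0,0,0,0,0,-0.04,0.085],[0,0,0,0,0,-0.1,0.085],[0,0,0,0,0,-0.16,0.085],[0,0,0,0,0,-0.18,0.085],[0,0,0,0,0,-0.18,0.085]]'; python3 go.py 0.526 0.28 0.2 60
python3 - <<'E'
from m import *
p,d,c=snap('side'); X=cloud(d,c); z=X[...,2]
m=(abs(z-.049)<.005)&(X[...,0]>.3)&(X[...,0]<.45)&(X[...,1]<-.2)&(X[...,1]>-.45)
for ce,P in blobs(X,m,0,50): print(ce,len(P),*rect(P),np.median(P[:,2]))
E
```

```text
clock: 9.02
eef_pos: [0.3682, -0.3283, 0.2136]
tool_rot: [0.693, 0.721, 0.0, 0.002]
ft_force: [-0.1, 0.3, 0.3]
grip_width: 0.0846
grasp_force: 0.0
rv [ 1.000e-03  4.000e-03 -1.007e+00] rv [ 5.000e-03 -2.000e-03  2.134e+00] d [0.6015 0.182  0.0123] rows 11.0
at [ 0.3682 -0.3283  0.2136] w 0.0846 q6 0.8 t 9.025
[305.9 324.9] 1513 [ 0.366  -0.3292] [0.0522 0.15  ] 92.2 0.05032727653628704
```

Rack is on the mat (2 mm off centre, 0.1° slant). Next is the first bottle.

```bash
python3 -m jog '[[0,0,-0.1,0.059,0.018,0,0.085],[0,0,-0.2,0.118,0.036,0,0.085],[0,0,-0.3,0.177,0.054,0,0.085],[0,0,-0.4,0.236,0.071,0,0.085],[0,0,-0.5,0.295,0.089,0,0.085],[0,0,-0.6,0.354,0.107,0,0.085],[0,0,-0.7,0.413,0.125,0,0.085],[0,0,-0.8,0.472,0.143,0,0.085],[0,0,-0.9,0.531,0.161,0,0.085],[0,0,-1.007,0.59,0.179,0,0.085]]'
python3 - <<'E'
from m import *
p,d,c=snap('side'); X=cloud(d,c); z=X[...,2]
m=(abs(z-.081)<.006)&(X[...,0]>.4)&(X[...,0]<.65)&(X[...,1]<.42)&(X[...,1]>.2)
for ce,P in blobs(X,m,0,30): print(ce,len(P),*rect(P),np.median(P[:,2]))
E
python3 go.py 0.526 0.28 0.12 60
```

```text
clock: 10.32
eef_pos: [0.5216, 0.2707, 0.209]
tool_rot: [0.257, 0.966, -0.002, -0.002]
ft_force: [1.0, 0.0, 0.2]
grip_width: 0.0847
grasp_force: 0.0
[200.5 135.3] 84 [0.6007 0.2886] [0.0346 0.0366] 94.0 0.08135149081612808
[150.3 146.4] 91 [0.4611 0.36  ] [0.0322 0.035 ] 158.4 0.08149855410315864
[183.3 148. ] 84 [0.5274 0.2799] [0.0336 0.0341] 88.8 0.08167223871686026
rv [ 0.002 -0.004  0.012] rv [ 7.000e-03  2.000e-03 -3.129e+00] d [-0.0024  0.0029  0.0876] rows 2.0
at [0.5228 0.2784 0.2076] w 0.0851 q6 1.0 t 10.375
```

```bash
python3 -m jog '[[0,0,0,-0.001,0.002,0.0,0.085],[0,0,0,-0.001,0.002,0.05,0.085],[0,0,0,-0.001,0.002,0.1,0.085],[0,0,0,-0.001,0.002,0.14,0.085],[0,0,0,-0.001,0.002,0.175,0.085],[0,0,0,-0.001,0.002,0.186,0.085],[0,0,0,-0.001,0.002,0.186,0.085],[0,0,0,-0.001,0.002,0.186,0.085]]'; python3 go.py 0.5265 0.28 0.022 60
```

```text
clock: 11.38
eef_pos: [0.5255, 0.2707, 0.0275]
tool_rot: [0.259, 0.966, 0.001, 0.001]
ft_force: [0.4, 0.5, 0.7]
grip_width: 0.0854
grasp_force: 0.0
rv [ 0.002  0.002 -0.001] rv [ 2.000e-03 -4.000e-03  3.141e+00] d [0.0039 0.0086 0.0055] rows 1.0
at [0.5255 0.2707 0.0275] w 0.0854 q6 1.0 t 11.375
```

```bash
python3 -m jog '[[0,0,0,0.004,0.008,0.003,0.085],[0,0,0,0.004,0.008,0.005,0.085],[0,0,0,0.004,0.008,0.005,0.085],[0,0,0,0.004,0.008,0.005,0.03],[0,0,0,0.004,0.008,0.005,0.03],[0,0,0,0.004,0.008,0.005,0.03],[0,0,0,0.004,0.008,0.005,0.03],[0,0,0,0.004,0.008,0.005,0.03],[0,0,0,0.004,0.008,0.005,0.03]]'; python3 go.py 0.5265 0.28 0.022 60
```

```text
clock: 12.5
eef_pos: [0.5255, 0.2797, 0.0214]
tool_rot: [0.259, 0.966, 0.0, 0.001]
ft_force: [0.7, 0.2, 5.8]
grip_width: 0.0487
grasp_force: 62.4
rv [ 0.001  0.001 -0.   ] rv [ 1.000e-03 -2.000e-03  3.141e+00] d [-0.0007  0.0008 -0.0006] rows 1.0
at [0.5255 0.2797 0.0214] w 0.0487 q6 1.01 t 12.5
```

```bash
python3 -m jog '[[0,0,0,0,0,-0.03,0.03],[0,0,0,0,0,-0.09,0.03],[0,0,0,0,0,-0.15,0.03],[0,0,0,0,0,-0.2,0.03],[0,0,0,0,0,-0.22,0.03],[0,0,0,0,0,-0.22,0.03]]'; python3 go.py 0.639 -0.1934 0.24 -4.1
```

```text
clock: 13.25
eef_pos: [0.5252, 0.2795, 0.2416]
tool_rot: [0.259, 0.966, 0.001, 0.001]
ft_force: [0.6, 0.5, -1.8]
grip_width: 0.0487
grasp_force: 62.3
rv [0.002 0.    1.118] rv [-0.000e+00  2.000e-03 -2.023e+00] d [-0.3351 -0.3526  0.0014] rows 8.0
at [0.5252 0.2795 0.2416] w 0.0487 q6 1.01 t 13.25
```

```bash
python3 -m jog '[[0,0,0.14,-0.042,-0.044,0,0.03],[0,0,0.28,-0.084,-0.088,0,0.03],[0,0,0.42,-0.126,-0.132,0,0.03],[0,0,0.56,-0.168,-0.176,0,0.03],[0,0,0.7,-0.21,-0.22,0,0.03],[0,0,0.84,-0.252,-0.265,0,0.03],[0,0,0.98,-0.294,-0.309,0,0.03],[0,0,1.118,-0.335,-0.353,0,0.03],[0,0,1.118,-0.335,-0.353,0,0.03],[0,0,1.118,-0.335,-0.353,0,0.03]]'; python3 go.py 0.639 -0.1934 0.102 -4.1
```

```text
clock: 14.5
eef_pos: [0.6372, -0.1937, 0.2377]
tool_rot: [0.732, 0.681, -0.001, -0.003]
ft_force: [0.1, 0.6, -0.2]
grip_width: 0.0488
grasp_force: 62.5
rv [-0.005 -0.002  0.   ] rv [ 3.000e-03 -8.000e-03 -3.141e+00] d [0.0002 0.0025 0.1356] rows 3.0
at [ 0.6372 -0.1937  0.2377] w 0.0488 q6 1.35 t 14.5
```

```bash
python3 -m jog '[[0,0,0,0,0.001,0.04,0.03],[0,0,0,0,0.001,0.08,0.03],[0,0,0,0,0.001,0.11,0.03],[0,0,0,0,0.001,0.125,0.03],[0,0,0,0,0.001,0.132,0.03],[0,0,0,0,0.001,0.132,0.03],[0,0,0,0,0.001,0.132,0.03],[0,0,0,0,0.001,0.132,0.03]]'; python3 go.py 0.639 -0.1934 0.102 -4.1
```

```text
clock: 15.5
eef_pos: [0.6401, -0.1942, 0.1101]
tool_rot: [0.732, 0.682, 0.001, 0.001]
ft_force: [0.6, -0.4, -1.0]
grip_width: 0.0484
grasp_force: 62.5
rv [0.002 0.001 0.   ] rv [-1.000e-03  4.000e-03 -3.141e+00] d [ 0.0007 -0.0012  0.0081] rows 1.0
at [ 0.6401 -0.1942  0.1101] w 0.0484 q6 1.35 t 15.5
```

```bash
python3 -m jog '[[0,0,0,0,-0.001,0.004,0.03],[0,0,0,0,-0.001,0.006,0.03],[0,0,0,0,-0.001,0.007,0.03],[0,0,0,0,-0.001,0.007,0.03],[0,0,0,0,-0.001,0.007,0.03]]'; python3 -m jog '[[0,0,0,0,0,0.0015,0.03],[0,0,0,0,0,0.0015,0.03],[0,0,0,0,0,0.0015,0.03]]'
```

```text
clock: 16.12
eef_pos: [0.6384, -0.1938, 0.1018]
tool_rot: [0.732, 0.682, 0.0, 0.0]
ft_force: [0.9, -0.4, -1.0]
grip_width: 0.0487
grasp_force: 62.9
clock: 16.5
eef_pos: [0.6386, -0.1939, 0.1015]
tool_rot: [0.732, 0.682, 0.0, 0.001]
ft_force: [-2.9, 1.1, 5.9]
grip_width: 0.0486
grasp_force: 63.0
```

```bash
python3 -m jog '[[0,0,0,0,0,-0.001,0.085],[0,0,0,0,0,-0.001,0.085],[0,0,0,0,0,-0.001,0.085],[0,0,0,0,0,-0.001,0.085],[0,0,0,0,0,-0.04,0.085],[0,0,0,0,0,-0.1,0.085],[0,0,0,0,0,-0.13,0.085],[0,0,0,0,0,-0.13,0.085]]'; python3 go.py 0.6008 0.288 0.2 60
```

```text
clock: 17.5
eef_pos: [0.6402, -0.1943, 0.2342]
tool_rot: [0.732, 0.682, 0.002, 0.003]
ft_force: [-0.4, -0.4, 0.1]
grip_width: 0.085
grasp_force: 0.0
rv [ 0.006  0.006 -1.118] rv [ 0.006 -0.006  2.023] d [ 0.4784 -0.0737  0.0329] rows 8.0
at [ 0.6402 -0.1943  0.2342] w 0.085 q6 1.35 t 17.5
```

```bash
python3 -m jog '[[0,0,-0.14,0.06,-0.009,0,0.085],[0,0,-0.28,0.12,-0.018,0,0.085],[0,0,-0.42,0.18,-0.028,0,0.085],[0,0,-0.56,0.24,-0.037,0,0.085],[0,0,-0.7,0.3,-0.046,0,0.085],[0,0,-0.84,0.36,-0.055,0,0.085],[0,0,-0.98,0.42,-0.065,0,0.085],[0,0,-1.118,0.478,-0.074,0.03,0.085],[0,0,-1.118,0.478,-0.074,0.06,0.085],[0,0,-1.118,0.478,-0.074,0.08,0.085]]'
python3 - <<'E'
from m import *
p,d,c=snap('side'); X=cloud(d,c); z=X[...,2]
m=(abs(z-.081)<.006)&(X[...,0]>.4)&(X[...,0]<.65)&(X[...,1]<.42)&(X[...,1]>.2)
for ce,P in blobs(X,m,0,30): print(ce,len(P),*rect(P),np.median(P[:,2]))
E
python3 go.py 0.6008 0.288 0.022 60
```

```text
clock: 18.75
eef_pos: [0.5961, 0.289, 0.1458]
tool_rot: [0.258, 0.966, -0.002, -0.002]
ft_force: [-0.5, -0.9, 0.2]
grip_width: 0.0848
grasp_force: 0.0
[200.5 135.2] 82 [0.6009 0.2878] [0.0335 0.0379] 77.7 0.08079031928630734
[150.3 146.3] 91 [0.4613 0.3598] [0.034 0.034] 42.3 0.08207151591384697
rv [-0.009 -0.006  0.001] rv [ 0.009 -0.013 -3.14 ] d [-0.0055  0.0041  0.1211] rows 2.0
at [0.5951 0.2878 0.1431] w 0.0849 q6 0.97 t 18.8
```

```bash
python3 -m jog '[[0,0,0,0,0,0.05,0.085],[0,0,0,0,0,0.09,0.085],[0,0,0,0,0,0.11,0.085],[0,0,0,0,0,0.115,0.085],[0,0,0,0,0,0.115,0.085],[0,0,0,0,0,0.115,0.085]]'; python3 go.py 0.6008 0.288 0.022 60
```

```text
clock: 19.55
eef_pos: [0.5995, 0.2886, 0.0368]
tool_rot: [0.259, 0.966, 0.001, 0.001]
ft_force: [0.6, -0.3, 0.8]
grip_width: 0.0851
grasp_force: 0.0
rv [ 0.002  0.001 -0.   ] rv [ 2.000e-03 -3.000e-03  3.141e+00] d [-0.0014  0.0001  0.0148] rows 1.0
at [0.5995 0.2886 0.0368] w 0.0851 q6 0.97 t 19.55
```

```bash
python3 -m jog '[[0,0,0,-0.001,0,0.008,0.085],[0,0,0,-0.001,0,0.014,0.085],[0,0,0,-0.001,0,0.014,0.085],[0,0,0,-0.001,0,0.014,0.03],[0,0,0,-0.001,0,0.014,0.03],[0,0,0,-0.001,0,0.014,0.03],[0,0,0,-0.001,0,0.014,0.03],[0,0,0,-0.001,0,0.014,0.03]]'; python3 -m jog '[[0,0,0,0,0,-0.03,0.03],[0,0,0,0,0,-0.09,0.03],[0,0,0,0,0,-0.15,0.03],[0,0,0,0,0,-0.2,0.03],[0,0,0,0,0,-0.22,0.03],[0,0,0,0,0,-0.22,0.03]]';  python3 go.py 0.643 -0.1375 0.24 -4.1
```

```text
clock: 20.55
eef_pos: [0.6, 0.2881, 0.0221]
tool_rot: [0.259, 0.966, 0.001, 0.001]
ft_force: [1.2, 0.5, 4.8]
grip_width: 0.0482
grasp_force: 62.6
clock: 21.3
eef_pos: [0.5999, 0.2879, 0.2426]
tool_rot: [0.259, 0.966, 0.001, 0.001]
ft_force: [-0.8, 0.6, -2.2]
grip_width: 0.0488
grasp_force: 62.4
rv [0.003 0.    1.118] rv [-0.     0.003 -2.023] d [-0.2501 -0.3468  0.0023] rows 7.0
at [0.5999 0.2879 0.2426] w 0.0488 q6 0.97 t 21.3
```

```bash
python3 -m jog '[[0,0,0.14,-0.031,-0.044,0,0.03],[0,0,0.28,-0.062,-0.088,0,0.03],[0,0,0.42,-0.094,-0.13,0,0.03],[0,0,0.56,-0.125,-0.174,0,0.03],[0,0,0.7,-0.157,-0.218,0,0.03],[0,0,0.84,-0.188,-0.261,0,0.03],[0,0,0.98,-0.219,-0.304,0,0.03],[0,0,1.118,-0.25,-0.347,0,0.03],[0,0,1.118,-0.25,-0.347,0,0.03],[0,0,1.118,-0.25,-0.347,0,0.03]]'; python3 -m jog '[[0,0,0,0,0,0.04,0.03],[0,0,0,0,0,0.08,0.03],[0,0,0,0,0,0.11,0.03],[0,0,0,0,0,0.125,0.03],[0,0,0,0,0,0.132,0.03],[0,0,0,0,0,0.132,0.03],[0,0,0,0,0,0.132,0.03],[0,0,0,0,0,0.132,0.03]]'; python3 go.py 0.643 -0.1375 0.102 -4.1
```

```text
clock: 22.55
eef_pos: [0.6412, -0.1377, 0.2387]
tool_rot: [0.732, 0.681, -0.001, -0.002]
ft_force: [-0.1, -0.1, -0.5]
grip_width: 0.0486
grasp_force: 62.4
clock: 23.55
eef_pos: [0.643, -0.138, 0.1106]
tool_rot: [0.732, 0.682, 0.001, 0.001]
ft_force: [-0.1, 0.5, -1.6]
grip_width: 0.0487
grasp_force: 62.5
rv [0.002 0.    0.   ] rv [-1.000e-03  4.000e-03 -3.141e+00] d [ 0.0005 -0.0001  0.0086] rows 1.0
at [ 0.643  -0.138   0.1106] w 0.0487 q6 1.43 t 23.55
```

```bash
python3 -m jog '[[0,0,0,0,0,0.004,0.03],[0,0,0,0,0,0.006,0.03],[0,0,0,0,0,0.007,0.03],[0,0,0,0,0,0.007,0.03],[0,0,0,0,0,0.007,0.03]]'; python3 -m jog '[[0,0,0,0,0,0.0015,0.03],[0,0,0,0,0,0.0015,0.03],[0,0,0,0,0,0.0015,0.03]]'
```

```text
clock: 24.18
eef_pos: [0.6423, -0.1378, 0.1022]
tool_rot: [0.732, 0.682, 0.0, -0.0]
ft_force: [-0.2, 0.2, -0.6]
grip_width: 0.0488
grasp_force: 62.9
clock: 24.55
eef_pos: [0.6424, -0.1378, 0.1021]
tool_rot: [0.732, 0.682, 0.0, 0.0]
ft_force: [-3.1, 0.5, 5.6]
grip_width: 0.0486
grasp_force: 63.3
```

```bash
python3 -m jog '[[0,0,0,0,0,-0.001,0.085],[0,0,0,0,0,-0.001,0.085],[0,0,0,0,0,-0.001,0.085],[0,0,0,0,0,-0.001,0.085],[0,0,0,0,0,-0.04,0.085],[0,0,0,0,0,-0.1,0.085],[0,0,0,0,0,-0.13,0.085],[0,0,0,0,0,-0.13,0.085]]'; python3 go.py 0.461 0.36 0.2 60
```

```text
clock: 25.55
eef_pos: [0.6441, -0.1382, 0.2346]
tool_rot: [0.732, 0.682, 0.002, 0.003]
ft_force: [-0.1, 0.1, -0.5]
grip_width: 0.0852
grasp_force: 0.0
rv [ 0.006  0.005 -1.118] rv [ 0.006 -0.007  2.023] d [ 0.484  -0.2182  0.0325] rows 9.0
at [ 0.6441 -0.1382  0.2346] w 0.0852 q6 1.43 t 25.55
```

```bash
python3 -m jog '[[0,0,-0.14,0.054,-0.024,0,0.085],[0,0,-0.28,0.108,-0.048,0,0.085],[0,0,-0.42,0.161,-0.073,0,0.085],[0,0,-0.56,0.215,-0.097,0,0.085],[0,0,-0.7,0.269,-0.121,0,0.085],[0,0,-0.84,0.323,-0.145,0,0.085],[0,0,-0.98,0.376,-0.17,0,0.085],[0,0,-1.118,0.43,-0.194,0.02,0.085],[0,0,-1.118,0.484,-0.218,0.04,0.085],[0,0,-1.118,0.484,-0.218,0.07,0.085]]'
python3 - <<'E'
from m import *
for n in ('side','top'):
    p,d,c=snap(n); X=cloud(d,c); z=X[...,2]
    m=(abs(z-.081)<.006)&(X[...,0]>.4)&(X[...,0]<.65)&(X[...,1]<.42)&(X[...,1]>.2)
    for ce,P in blobs(X,m,0,30): print(n,ce,len(P),*rect(P),np.median(P[:,2]))
    m=(abs(z-.16)<.006)&(X[...,0]>.6)&(X[...,0]<.7)&(X[...,1]<-.03)&(X[...,1]>-.245)
    for ce,P in blobs(X,m,0,30): print(n,'placed',ce,len(P),*rect(P),np.median(P[:,2]))
E
python3 go.py 0.461 0.36 0.022 60
```

```text
clock: 26.8
eef_pos: [0.4569, 0.3644, 0.1588]
tool_rot: [0.256, 0.967, 0.0, -0.0]
ft_force: [1.0, -0.6, -0.5]
grip_width: 0.0851
grasp_force: 0.0
side [150.3 146.3] 90 [0.4623 0.3597] [0.0344 0.0367] 30.9 0.08159574596803405
side placed [321.5 180.5] 141 [ 0.6401 -0.143 ] [0.0327 0.0355] 37.9 0.16059255676122605
side placed [338.  192.6] 142 [ 0.6355 -0.1973] [0.0336 0.0348] 51.7 0.16062373720579154
top [140.6 212.2] 40 [0.4664 0.3535] [0.0171 0.0309] 45.8 0.08010721019939612
top placed [286.  155.6] 91 [ 0.6396 -0.1416] [0.0343 0.0344] 108.4 0.15927173529735805
top placed [302.4 156.3] 88 [ 0.6354 -0.1961] [0.033 0.034] 134.2 0.15917305148602648
rv [-0.01  -0.004  0.002] rv [ 0.006 -0.016 -3.139] d [-0.005   0.0046  0.1332] rows 3.0
at [0.4555 0.3594 0.1553] w 0.0853 q6 1.19 t 26.9
```

```bash
python3 -m jog '[[0,0,0,0,0,0.05,0.085],[0,0,0,0,0,0.09,0.085],[0,0,0,0,0,0.115,0.085],[0,0,0,0,0,0.125,0.085],[0,0,0,0,0,0.125,0.085],[0,0,0,0,0,0.125,0.085]]'; python3 go.py 0.461 0.36 0.022 60
```

```text
clock: 27.65
eef_pos: [0.4603, 0.361, 0.0374]
tool_rot: [0.259, 0.966, 0.001, 0.001]
ft_force: [-0.1, -0.5, 0.7]
grip_width: 0.085
grasp_force: 0.0
rv [ 0.003  0.001 -0.001] rv [ 2.000e-03 -4.000e-03  3.141e+00] d [-0.0011 -0.0005  0.0154] rows 1.0
at [0.4603 0.361  0.0374] w 0.085 q6 1.19 t 27.65
```

```bash
python3 -m jog '[[0,0,0,-0.001,0,0.008,0.085],[0,0,0,-0.001,0,0.015,0.085],[0,0,0,-0.001,0,0.015,0.085],[0,0,0,-0.001,0,0.015,0.03],[0,0,0,-0.001,0,0.015,0.03],[0,0,0,-0.001,0,0.015,0.03],[0,0,0,-0.001,0,0.015,0.03],[0,0,0,-0.001,0,0.015,0.03]]'; python3 -m jog '[[0,0,0,0,0,-0.03,0.03],[0,0,0,0,0,-0.09,0.03],[0,0,0,0,0,-0.15,0.03],[0,0,0,0,0,-0.2,0.03],[0,0,0,0,0,-0.22,0.03],[0,0,0,0,0,-0.22,0.03]]';  python3 go.py 0.649 -0.079 0.25 -4.1
```

```text
clock: 28.65
eef_pos: [0.4605, 0.3604, 0.0214]
tool_rot: [0.259, 0.966, 0.001, 0.0]
ft_force: [0.2, 1.0, 4.8]
grip_width: 0.0486
grasp_force: 62.3
clock: 29.4
eef_pos: [0.4606, 0.3603, 0.242]
tool_rot: [0.259, 0.966, 0.001, 0.001]
ft_force: [-0.3, 0.2, -2.4]
grip_width: 0.0489
grasp_force: 62.3
rv [ 0.003 -0.     1.119] rv [ 0.     0.003 -2.023] d [-0.3829 -0.2861 -0.0083] rows 8.0
at [0.4606 0.3603 0.242 ] w 0.0489 q6 1.19 t 29.4
```

```bash
python3 -m jog '[[0,0,0.14,-0.048,-0.036,-0.001,0.03],[0,0,0.28,-0.096,-0.072,-0.002,0.03],[0,0,0.42,-0.144,-0.107,-0.003,0.03],[0,0,0.56,-0.191,-0.143,-0.004,0.03],[0,0,0.7,-0.239,-0.179,-0.005,0.03],[0,0,0.84,-0.287,-0.215,-0.006,0.03],[0,0,0.98,-0.335,-0.25,-0.007,0.03],[0,0,1.119,-0.383,-0.286,-0.008,0.03],[0,0,1.119,-0.383,-0.286,-0.008,0.03],[0,0,1.119,-0.383,-0.286,-0.008,0.03]]'; python3 -m jog '[[0,0,0,0,0,0.04,0.03],[0,0,0,0,0,0.08,0.03],[0,0,0,0,0,0.11,0.03],[0,0,0,0,0,0.13,0.03],[0,0,0,0,0,0.14,0.03],[0,0,0,0,0,0.14,0.03],[0,0,0,0,0,0.14,0.03],[0,0,0,0,0,0.14,0.03]]'; python3 go.py 0.649 -0.079 0.102 -4.1
```

```text
clock: 30.65
eef_pos: [0.6475, -0.0792, 0.246]
tool_rot: [0.732, 0.681, -0.001, -0.002]
ft_force: [0.3, 1.0, -2.1]
grip_width: 0.0484
grasp_force: 62.6
clock: 31.65
eef_pos: [0.6494, -0.0792, 0.1101]
tool_rot: [0.732, 0.681, 0.001, 0.001]
ft_force: [0.2, -0.4, -1.5]
grip_width: 0.049
grasp_force: 62.6
rv [ 0.002  0.    -0.   ] rv [ 0.    -0.004  3.141] d [ 0.0002 -0.0004  0.0081] rows 1.0
at [ 0.6494 -0.0792  0.1101] w 0.049 q6 1.52 t 31.65
```

```bash
python3 -m jog '[[0,0,0,0,0,0.004,0.03],[0,0,0,0,0,0.006,0.03],[0,0,0,0,0,0.007,0.03],[0,0,0,0,0,0.007,0.03],[0,0,0,0,0,0.007,0.03]]'; python3 -m jog '[[0,0,0,0,0,0.0015,0.03],[0,0,0,0,0,0.0015,0.03],[0,0,0,0,0,0.0015,0.03]]'
```

```text
clock: 32.28
eef_pos: [0.6487, -0.0793, 0.1018]
tool_rot: [0.732, 0.681, 0.0, 0.0]
ft_force: [-0.2, 0.2, -2.2]
grip_width: 0.0483
grasp_force: 63.0
clock: 32.65
eef_pos: [0.6488, -0.0793, 0.1015]
tool_rot: [0.732, 0.681, 0.0, 0.0]
ft_force: [-2.0, 0.4, 5.1]
grip_width: 0.049
grasp_force: 63.1
```

```bash
python3 -m jog '[[0,0,0,0,0,-0.001,0.085],[0,0,0,0,0,-0.001,0.085],[0,0,0,0,0,-0.001,0.085],[0,0,0,0,0,-0.001,0.085],[0,0,0,0,0,-0.04,0.085],[0,0,0,0,0,-0.1,0.085],[0,0,0,0,0,-0.13,0.085],[0,0,0,0,0,-0.13,0.085]]'; python3 go.py 0.4971 0.1398 0.15 94.5
```

```text
clock: 33.65
eef_pos: [0.6505, -0.0795, 0.2341]
tool_rot: [0.732, 0.681, 0.002, 0.003]
ft_force: [0.2, 0.6, 0.4]
grip_width: 0.0849
grasp_force: 0.0
rv [ 0.005  0.007 -1.721] rv [ 0.006 -0.005  1.42 ] d [ 0.2077 -0.1694  0.0828] rows 5.0
at [ 0.6505 -0.0795  0.2341] w 0.0849 q6 1.52 t 33.65
```

```bash
python3 -m jog '[[0,0,-0.18,0.03,-0.025,0,0.085],[0,0,-0.36,0.06,-0.05,0,0.085],[0,0,-0.54,0.09,-0.075,0,0.085],[0,0,-0.72,0.12,-0.1,0,0.085],[0,0,-0.9,0.15,-0.125,0,0.085],[0,0,-1.08,0.18,-0.15,0.01,0.085],[0,0,-1.26,0.208,-0.169,0.03,0.085],[0,0,-1.44,0.208,-0.169,0.06,0.085],[0,0,-1.62,0.208,-0.169,0.08,0.085],[0,0,-1.721,0.208,-0.169,0.08,0.085]]'
python3 - <<'E'
from m import *
for n in ('side','top'):
    p,d,c=snap(n); X=cloud(d,c); z=X[...,2]; hsv=cv2.cvtColor(p,cv2.COLOR_RGB2HSV)
    b=(X[...,0]>.3)&(X[...,0]<.7)&(X[...,1]<.22)&(X[...,1]>.04)
    for ce,P in blobs(X,b&(abs(z-.0145)<.006)&(hsv[...,1]<60),0,40)+blobs(X,b&(abs(z-.048)<.006)&(hsv[...,2]<70),0,30): print(n,ce,len(P),*rect(P),np.median(P[:,2]))
    m=(abs(z-.16)<.006)&(X[...,0]>.6)&(X[...,0]<.7)&(X[...,1]<-.03)&(X[...,1]>-.245)
    for ce,P in blobs(X,m,0,30): print(n,'placed',ce,len(P),*rect(P),np.median(P[:,2]))
E
python3 go.py 0.4971 0.1398 0.02 94.5
```

```text
clock: 34.9
eef_pos: [0.4922, 0.1398, 0.1465]
tool_rot: [-0.041, 0.999, -0.001, -0.004]
ft_force: [0.2, 0.1, 0.3]
grip_width: 0.0851
grasp_force: 0.0
side [205.3 195. ] 646 [0.497  0.1402] [0.0294 0.2985] 4.7 0.01474840821152546
side [266.  159.7] 34 [0.6862 0.0871] [0.0113 0.036 ] 114.1 0.04784589054705994
side [207.2 184.3] 123 [0.4978 0.1393] [0.0151 0.0786] 3.8 0.048152681957956404
side placed [304.3 167.5] 130 [ 0.6468 -0.0824] [0.0336 0.0348] 99.0 0.16088611813867537
side placed [321.5 180.5] 138 [ 0.6408 -0.1425] [0.033  0.0367] 38.4 0.16054521205517613
side placed [338.  192.5] 138 [ 0.6368 -0.1969] [0.0328 0.0353] 53.7 0.16036690316130298
top [203.6 174.6] 130 [0.6015 0.1447] [0.0248 0.0898] 11.3 0.013941501809420916
top placed [267.8 153.9] 90 [ 0.6458 -0.082 ] [0.0332 0.0338] 95.1 0.159706048098806
top placed [285.9 155.4] 89 [ 0.6398 -0.141 ] [0.0326 0.034 ] 152.3 0.15953117848299309
top placed [302.4 156.2] 88 [ 0.6356 -0.1965] [0.0328 0.0332] 42.9 0.1595304405503718
rv [-0.001 -0.004 -0.   ] rv [-6.000e-03  1.000e-03  3.141e+00] d [-0.004  -0.0004  0.1282] rows 3.0
at [0.4935 0.14   0.1482] w 0.0851 q6 0.2 t 35.0
```

```bash
python3 -m jog '[[0,0,0,-0.003,0,0.05,0.085],[0,0,0,-0.003,0,0.09,0.085],[0,0,0,-0.003,0,0.11,0.085],[0,0,0,-0.003,0,0.12,0.085],[0,0,0,-0.003,0,0.122,0.085],[0,0,0,-0.003,0,0.122,0.085],[0,0,0,-0.003,0,0.122,0.085]]'; python3 go.py 0.4971 0.1398 0.02 94.5
```

```text
clock: 35.88
eef_pos: [0.4989, 0.1408, 0.0293]
tool_rot: [-0.039, 0.999, 0.0, 0.001]
ft_force: [-0.2, 0.3, -0.5]
grip_width: 0.085
grasp_force: 0.0
rv [ 0.     0.002 -0.001] rv [ 3.000e-03 -1.000e-03  3.141e+00] d [ 0.0019 -0.0009  0.0093] rows 1.0
at [0.4989 0.1408 0.0293] w 0.085 q6 0.2 t 35.875
```

```bash
python3 -m jog '[[0,0,0,0.001,-0.001,0.005,0.085],[0,0,0,0.001,-0.001,0.008,0.085],[0,0,0,0.001,-0.001,0.008,0.06],[0,0,0,0.001,-0.001,0.008,0.03],[0,0,0,0.001,-0.001,0.008,0.0],[0,0,0,0.001,-0.001,0.008,0.0],[0,0,0,0.001,-0.001,0.008,0.0],[0,0,0,0.001,-0.001,0.008,0.0],[0,0,0,0.001,-0.001,0.008,0.0],[0,0,0,0.001,-0.001,0.008,0.0]]'; python3 go.py 0.4971 0.1398 0.25 94.5
```

```text
clock: 37.12
eef_pos: [0.4973, 0.1398, 0.0205]
tool_rot: [-0.039, 0.999, 0.0, 0.0]
ft_force: [-0.7, 1.8, 1.9]
grip_width: 0.0127
grasp_force: 61.2
rv [ 0.001  0.    -0.   ] rv [ 1.000e-03 -1.000e-03  3.141e+00] d [ 1.000e-04  1.000e-04 -2.295e-01] rows 4.0
at [0.4973 0.1398 0.0205] w 0.0127 q6 0.2 t 37.125
```

```bash
python3 -m jog '[[0,0,0,0,0,-0.02,0],[0,0,0,0,0,-0.06,0],[0,0,0,0,0,-0.11,0],[0,0,0,0,0,-0.16,0],[0,0,0,0,0,-0.21,0],[0,0,0,0,0,-0.24,0],[0,0,0,0,0,-0.24,0],[0,0,0,0,0,-0.24,0]]'; python3 go.py 0.643 -0.1375 0.26 -4.1;  python3 - <<'E'
from m import *
p,d,c=snap('side'); X=cloud(d,c); z=X[...,2]; hsv=cv2.cvtColor(p,cv2.COLOR_RGB2HSV); save(p,'bar1.png')
b=(X[...,0]>.3)&(X[...,0]<.7)&(X[...,1]<.22)&(X[...,1]>.04)
for ce,P in blobs(X,b&(abs(z-.254)<.02)&(hsv[...,2]>90),0,40):
    print(ce,len(P),*rect(P)); A=np.c_[P[:,:2],np.ones(len(P))]; print(np.linalg.lstsq(A,P[:,2],rcond=None)[0])
E
```

```text
clock: 38.12
eef_pos: [0.496, 0.139, 0.2581]
tool_rot: [-0.039, 0.999, -0.001, -0.002]
ft_force: [-0.6, -0.2, -3.2]
grip_width: 0.0131
grasp_force: 60.6
rv [-0.004 -0.002  1.72 ] rv [ 0.002 -0.004 -1.421] d [-0.125  -0.2871 -0.0021] rows 6.0
at [0.496  0.139  0.2581] w 0.0131 q6 0.2 t 38.125
[225.8 111. ] 275 [0.5804 0.1456] [0.0286 0.1318] 4.7
[-0.0045265   0.05195864  0.24806128]
[172.5 147.4] 314 [0.4073 0.1307] [0.0264 0.1172] 2.7
[-0.00543023  0.00545188  0.25504902]
```

View pics/bar1.png

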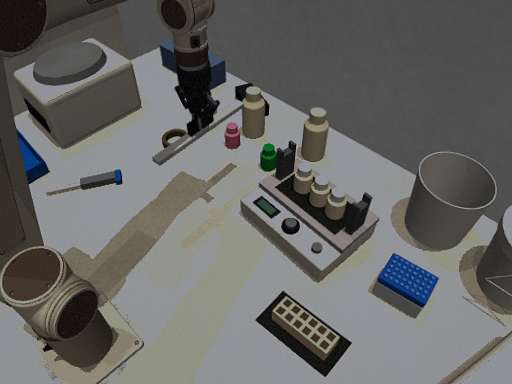

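```bash
python3 -m jog '[[0,0,0.18,-0.015,-0.03,-0.002,0],[0,0,0.36,-0.03,-0.06,-0.002,0],[0,0,0.54,-0.045,-0.09,-0.002,0],[0,0,0.72,-0.06,-0.12,-0.002,0],[0,0,0.9,-0.075,-0.15,-0.002,0],[0,0,1.08,-0.09,-0.18,-0.002,0],[0,0,1.26,-0.105,-0.21,-0.002,0],[0,0,1.44,-0.12,-0.25,-0.002,0],[0,0,1.62,-0.125,-0.285,-0.002,0],[0,0,1.72,-0.127,-0.285,-0.002,0]]'; python3 go.py 0.645 -0.1345 0.26 -4.1
```

```text
clock: 39.42
eef_pos: [0.6452, -0.1378, 0.2583]
tool_rot: [0.734, 0.679, -0.002, -0.002]
ft_force: [-0.3, -0.1, -2.3]
grip_width: 0.0132
grasp_force: 60.6
rv [-0.006  0.    -0.007] rv [0.    0.009 3.134] d [ 0.0033 -0.0005 -0.0017] rows 1.0
at [ 0.6452 -0.1378  0.2583] w 0.0132 q6 1.44 t 39.425
```

Adjust, settle, and descend until just above the posts, then compare the bar with the slots.

```bash
python3 -m jog '[[0,0,-0.007,0.003,0,0,0],[0,0,-0.007,0.003,0,0,0],[0,0,-0.007,0.003,0,0.02,0],[0,0,-0.007,0.003,0,0.035,0],[0,0,-0.007,0.003,0,0.04,0],[0,0,-0.007,0.003,0,0.04,0],[0,0,-0.007,0.003,0,0.04,0]]'; python3 go.py 0.645 -0.1345 0.1845 -4.1
python3 - <<'E'
from m import *
for n in ('side','top'):
    p,d,c=snap(n); X=cloud(d,c); z=X[...,2]; hsv=cv2.cvtColor(p,cv2.COLOR_RGB2HSV); save(cv2.resize(p[110:250,220:400] if n=='side' else p[120:210,230:340],None,fx=4,fy=4),n+'bar2.png')
    b=(X[...,0]>.55)&(X[...,0]<.75)&(X[...,1]<.06)&(X[...,1]>-.34)
    for ce,P in blobs(X,b&(z>.198)&(z<.23)&(hsv[...,2]>75),0,30): print(n,'bar',ce,len(P),*rect(P),np.median(P[:,2]))
    for ce,P in blobs(X,b&(abs(z-.184)<.005)&(hsv[...,2]<75),0,6): print(n,'post',ce,len(P),*rect(P),np.median(P[:,2]))
E
```

```text
clock: 40.3
eef_pos: [0.6466, -0.1317, 0.2232]
tool_rot: [0.729, 0.684, 0.0, 0.001]
ft_force: [-0.4, -0.8, -2.8]
grip_width: 0.0131
grasp_force: 60.5
rv [0.001 0.    0.008] rv [-0.000e+00  2.000e-03 -3.134e+00] d [-0.0028 -0.0015  0.0387] rows 1.0
at [ 0.6466 -0.1317  0.2232] w 0.0131 q6 1.43 t 40.3
side bar [329.3 166. ] 763 [ 0.6448 -0.1353] [0.028  0.3005] 86.6 0.2176691382325806
side post [280.  150.7] 25 [ 0.6294 -0.0119] [0.0083 0.019 ] 92.0 0.1838105248795314
side post [355.3 205.5] 40 [ 0.6116 -0.2605] [0.0106 0.0204] 83.8 0.18369517705904065
top bar [254.2 148.2] 273 [ 0.651  -0.0367] [0.0269 0.1041] 87.7 0.21641306577928993
top bar [326.1 151.9] 115 [ 0.6359 -0.2627] [0.0261 0.0398] 88.5 0.21651774954747768
top post [246.6 157. ] 16 [ 0.6302 -0.011 ] [0.0078 0.0167] 94.0 0.18339037196018926
top post [322.6 162.1] 14 [ 0.6102 -0.2574] [0.0067 0.0156] 89.1 0.1840564706810656
```

View pics/sidebar2.png

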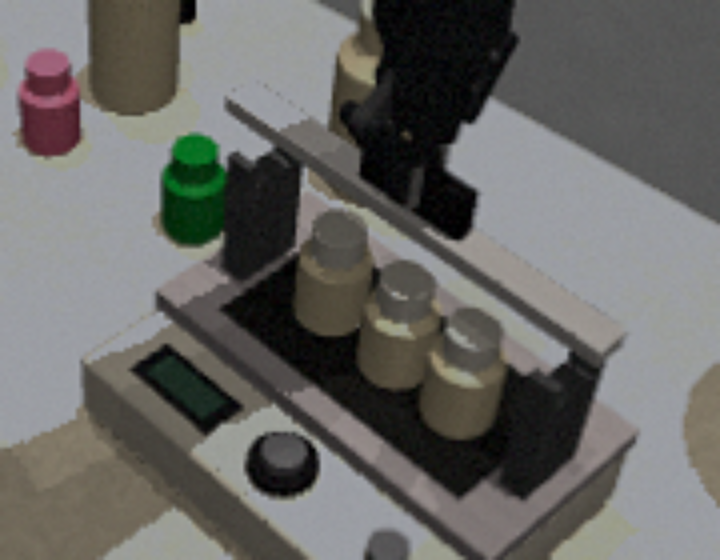

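```bash
python3 -m jog '[[0,0,0.009,-0.003,-0.0015,0,0],[0,0,0.009,-0.003,-0.0015,0,0],[0,0,0.009,-0.003,-0.0015,0.01,0],[0,0,0.009,-0.003,-0.0015,0.02,0],[0,0,0.009,-0.003,-0.0015,0.025,0],[0,0,0.009,-0.003,-0.0015,0.025,0],[0,0,0.009,-0.003,-0.0015,0.025,0]]'; python3 go.py 0.645 -0.1345 0.1845 -4.1
python3 - <<'E'
from m import *
for n in ('side',):
    p,d,c=snap(n); X=cloud(d,c); z=X[...,2]; hsv=cv2.cvtColor(p,cv2.COLOR_RGB2HSV); save(cv2.resize(p[110:250,220:400],None,fx=4,fy=4),n+'bar3.png')
    b=(X[...,0]>.55)&(X[...,0]<.75)&(X[...,1]<.06)&(X[...,1]>-.34)
    for ce,P in blobs(X,b&(z>.183)&(z<.21)&(hsv[...,2]>75),0,30): print(n,'bar',ce,len(P),*rect(P),np.median(P[:,2]))
E
```

```text
clock: 41.28
eef_pos: [0.6447, -0.1346, 0.1975]
tool_rot: [0.732, 0.681, 0.0, 0.0]
ft_force: [-0.8, -0.6, -2.6]
grip_width: 0.0131
grasp_force: 60.6
rv [ 0.     0.    -0.001] rv [ 0.00e+00 -1.00e-03  3.14e+00] d [0.0001 0.0003 0.013 ] rows 1.0
at [ 0.6447 -0.1346  0.1975] w 0.0131 q6 1.44 t 41.275
side bar [328.4 174.5] 751 [ 0.6473 -0.1389] [0.0357 0.3012] 85.7 0.19194565512144848
```

Bar is entering the slots cleanly; I'll go down the last 12 mm.

```bash
python3 -m jog '[[0,0,0,0,0,0.004,0],[0,0,0,0,0,0.008,0],[0,0,0,0,0,0.011,0],[0,0,0,0,0,0.011,0],[0,0,0,0,0,0.011,0]]'; python3 -m jog '[[0,0,0,0,0,0.002,0],[0,0,0,0,0,0.002,0],[0,0,0,0,0,0.002,0]]'
```

```text
clock: 41.95
eef_pos: [0.6446, -0.1346, 0.1863]
tool_rot: [0.732, 0.681, 0.0, 0.0]
ft_force: [-0.0, -0.1, -1.9]
grip_width: 0.0128
grasp_force: 60.6
clock: 42.32
eef_pos: [0.6447, -0.1346, 0.1845]
tool_rot: [0.732, 0.681, 0.0, 0.0]
ft_force: [-0.2, -0.5, -1.7]
grip_width: 0.0132
grasp_force: 60.7
```

```bash
python3 -m jog '[[0,0,0,0,0,0.0015,0],[0,0,0,0,0,0.0015,0],[0,0,0,0,0,0.0015,0]]';python3 -m jog '[[0,0,0,0,0,0.001,0],[0,0,0,0,0,0.001,0],[0,0,0,0,0,0.001,0]]'
```

```text
clock: 42.7
eef_pos: [0.6448, -0.1347, 0.1845]
tool_rot: [0.732, 0.681, 0.001, 0.001]
ft_force: [-1.5, 1.1, 5.9]
grip_width: 0.0128
grasp_force: 61.6
clock: 43.08
eef_pos: [0.6448, -0.1347, 0.1845]
tool_rot: [0.732, 0.681, 0.001, 0.001]
ft_force: [-3.6, 0.2, 10.0]
grip_width: 0.013
grasp_force: 62.4
```

```bash
python3 -m jog '[[0,0,0,0,0,-0.002,0.085],[0,0,0,0,0,-0.002,0.085],[0,0,0,0,0,-0.002,0.085],[0,0,0,0,0,-0.002,0.085],[0,0,0,0,0,-0.03,0.085],[0,0,0,0,0,-0.08,0.085],[0,0,0,0,0,-0.08,0.085],[0,0,0,0,0,-0.08,0.085]]'; python3 go.py 0.534 -0.136 0.26 -4.1
python3 - <<'E'
from m import *
for n in ('side','top'):
    p,d,c=snap(n); X=cloud(d,c); z=X[...,2]; hsv=cv2.cvtColor(p,cv2.COLOR_RGB2HSV); save(cv2.resize(p[110:270,220:400],None,fx=3,fy=3),n+'bar4.png')
    b=(X[...,0]>.55)&(X[...,0]<.75)&(X[...,1]<.06)&(X[...,1]>-.34)
    for ce,P in blobs(X,b&(abs(z-.178)<.006)&(hsv[...,2]>85),0,30): print(n,'bar',ce,len(P),*rect(P),np.median(P[:,2]))
    m=(X[...,0]>.5)&(X[...,0]<.56)&(X[...,1]<-.1)&(X[...,1]>-.18)&(z>.08)&(z<.1)
    for ce,P in blobs(X,m,0,8): print(n,'btn',len(P),*rect(P),np.percentile(P[:,2],[10,50,90]))
E
```

```text
clock: 44.08
eef_pos: [0.6445, -0.1346, 0.2616]
tool_rot: [0.732, 0.681, 0.0, 0.0]
ft_force: [0.4, -0.3, -0.6]
grip_width: 0.0852
grasp_force: 0.0
rv [ 0.     0.    -0.001] rv [ 0.   -0.    3.14] d [-0.0094 -0.1102  0.0016] rows 2.0
at [ 0.6445 -0.1346  0.2616] w 0.0852 q6 1.44 t 44.075
side bar [327.6 178.1] 708 [ 0.6436 -0.1379] [0.0285 0.3019] 85.9 0.17876938345628493
side btn 101 [ 0.5324 -0.1399] [0.028 0.03 ] 43.3 [0.08320677 0.08652999 0.08864544]
top bar [254.5 151.3] 234 [ 0.6505 -0.0401] [0.0265 0.1014] 87.0 0.17762418729407398
top bar [327.1 155.7] 59 [ 0.6328 -0.2741] [0.0209 0.0273] 178.4 0.17776264088516625
```

View pics/sidebar4.png

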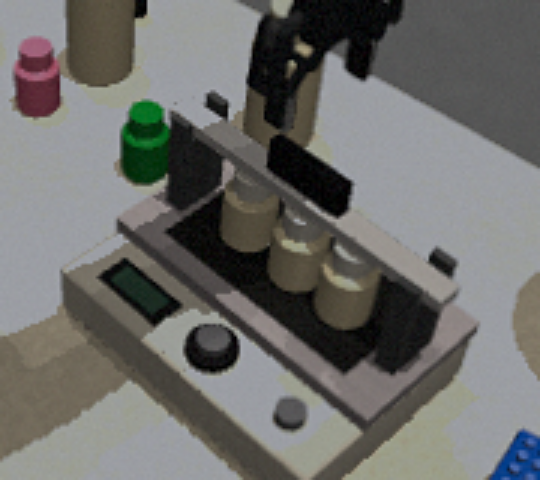

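The bar is seated at (0.6436, −0.1379), 85.9°, over the bottles. Next I'll go over the button with the fingers shut.

```bash
python3 -m jog '[[0,0,0,-0.004,-0.05,0,0],[0,0,0,-0.008,-0.1,0,0],[0,0,0,-0.008,-0.11,0,0],[0,0,0,-0.008,-0.11,0,0],[0,0,0,-0.008,-0.11,0.05,0],[0,0,0,-0.008,-0.11,0.1,0],[0,0,0,-0.008,-0.11,0.14,0],[0,0,0,-0.008,-0.11,0.16,0],[0,0,0,-0.008,-0.11,0.16,0],[0,0,0,-0.008,-0.11,0.16,0]]'; python3 go.py 0.534 -0.137 0.087 -4.1
```

```text
clock: 45.42
eef_pos: [0.5359, -0.1348, 0.1025]
tool_rot: [0.732, 0.681, 0.0, 0.001]
ft_force: [0.2, -0.0, 0.2]
grip_width: 0.0
grasp_force: 0.0
rv [ 0.002  0.    -0.001] rv [ 0.00e+00 -3.00e-03  3.14e+00] d [-0.0024 -0.0017  0.0155] rows 1.0
at [ 0.5359 -0.1348  0.1025] w 0.0 q6 1.4 t 45.425
```

```bash
python3 -m jog '[[0,0,0,-0.002,-0.002,0.008,0],[0,0,0,-0.002,-0.002,0.013,0],[0,0,0,-0.002,-0.002,0.013,0],[0,0,0,-0.002,-0.002,0.013,0]]'; python3 -m jog '[[0,0,0,0,0,0.003,0],[0,0,0,0,0,0.006,0],[0,0,0,0,0,0.008,0],[0,0,0,0,0,0.008,0],[0,0,0,0,0,0.008,0]]'
```

```text
clock: 45.92
eef_pos: [0.5322, -0.1365, 0.089]
tool_rot: [0.732, 0.681, 0.0, 0.0]
ft_force: [1.1, 0.2, 0.7]
grip_width: 0.0005
grasp_force: 0.0
clock: 46.55
eef_pos: [0.5325, -0.1365, 0.0812]
tool_rot: [0.732, 0.681, 0.0, 0.0]
ft_force: [-0.0, 0.0, 4.7]
grip_width: 0.0004
grasp_force: 2.1
```

```bash
python3 -m jog '[[0,0,0,0,0,0.0015,0],[0,0,0,0,0,0.0015,0],[0,0,0,0,0,0.0015,0]]'; python3 -m jog '[[0,0,0,0,0,0.0015,0],[0,0,0,0,0,0.0015,0],[0,0,0,0,0,0.0015,0]]'
```

```text
clock: 46.92
eef_pos: [0.5325, -0.1365, 0.08]
tool_rot: [0.732, 0.681, 0.0, 0.0]
ft_force: [-0.8, -0.4, 7.1]
grip_width: 0.0002
grasp_force: 3.7
clock: 47.3
eef_pos: [0.5326, -0.1365, 0.0799]
tool_rot: [0.732, 0.681, 0.001, 0.001]
ft_force: [-3.7, 0.7, 14.3]
grip_width: 0.0
grasp_force: 7.5
```

Bottomed out: force rises with no further travel. Release, retract, and check everything.

```bash
python3 -m jog '[[0,0,0,0,0,-0.005,0],[0,0,0,0,0,-0.03,0],[0,0,0,0,0,-0.08,0],[0,0,0,0,0,-0.13,0],[0,0,0,0,0,-0.17,0],[0,0,0,0.05,-0.03,-0.17,0],[0,0,0,0.1,-0.06,-0.17,0],[0,0,0,0.15,-0.09,-0.17,0],[0,0,0,0.2,-0.12,-0.17,0],[0,0,0,0.2,-0.12,-0.17,0]]'
python3 - <<'E'
from m import *
for n in ('side','top'):
    p,d,c=snap(n); X=cloud(d,c); z=X[...,2]; hsv=cv2.cvtColor(p,cv2.COLOR_RGB2HSV); save(p,n+'end.png')
    b=(X[...,0]>.55)&(X[...,0]<.75)&(X[...,1]<.06)&(X[...,1]>-.34)
    for ce,P in blobs(X,b&(abs(z-.178)<.006)&(hsv[...,2]>85),0,30): print(n,'bar',ce,len(P),*rect(P),np.median(P[:,2]))
    m=(X[...,0]>.5)&(X[...,0]<.56)&(X[...,1]<-.1)&(X[...,1]>-.18)&(z>.08)&(z<.1)
    for ce,P in blobs(X,m,0,8): print(n,'btn',len(P),*rect(P),np.percentile(P[:,2],[10,50,90]))
    m=(abs(z-.049)<.005)&(X[...,0]>.3)&(X[...,0]<.45)&(X[...,1]<-.2)&(X[...,1]>-.45)
    for ce,P in blobs(X,m,0,50): print(n,'rack',ce,len(P),*rect(P),np.median(P[:,2]))
E
```

```text
clock: 48.55
eef_pos: [0.4246, 0.0745, 0.2472]
tool_rot: [0.73, 0.683, -0.001, -0.001]
ft_force: [0.6, -1.2, 0.6]
grip_width: -0.0001
grasp_force: 0.0
side bar [327.4 178. ] 730 [ 0.6431 -0.1384] [0.0298 0.3001] 86.3 0.17886828898573634
side btn 98 [ 0.5323 -0.1398] [0.0276 0.0277] 91.7 [0.08376148 0.08641796 0.08875477]
side rack [305.9 324.9] 1499 [ 0.3664 -0.3291] [0.0524 0.1503] 91.3 0.05024074524948788
top bar [284.7 153.5] 581 [ 0.6426 -0.1369] [0.028  0.2959] 85.6 0.1776424005958174
top btn 59 [ 0.5325 -0.1393] [0.0269 0.0286] 109.5 [0.08170871 0.08514699 0.08783417]
top rack [338.  238.7] 561 [ 0.3655 -0.3282] [0.0497 0.1512] 92.4 0.04923518362750441
```

View pics/sideend.png

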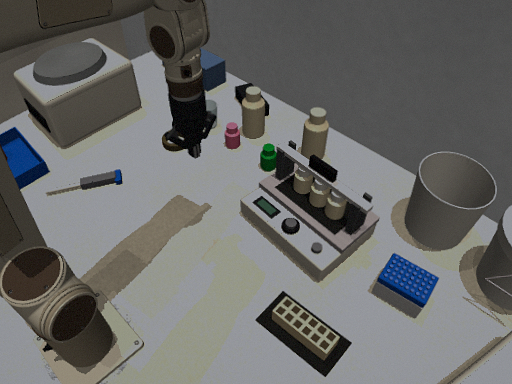

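The final side view shows the rack on the mat (305,325), three bottles upright under the seated bar (320,185), the button back up, and no other small white-capped bottle on the bench. Handing in.

```bash
python3 -m jog '[[0,0,0,0,0,0,0],[0,0,0,0,0,0,0],[0,0,0,0,0,0,0]]' | head -1; python3 -c "
from workcell import workorder; print(workorder.job_done())"
```

```text
clock: 49.02
the job is handed in; nothing more can be done
None
```

I handed the job in at about 49 s: the rack is on the mat, all three bottles stand in the row, the bar lies in both slots, and the start button was pressed to its stop and is back up; no verdict was shown on hand-in.

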